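Lever open the hinged cover of a tilted casting mould

ROBOT

A 7-joint arm with a two-finger parallel gripper is mounted at the origin on the work surface. World frame = base frame: x ahead of the robot, y to its left, z up, the work surface at z = 0. Lengths are in mm, angles in rad, forces in N, time in s.
With the tool pointing down it reaches from about 400 to 900 mm from the base axis. Payload 5.6 kg.
Tool frame: the origin (TCP) lies midway between the tips of the shut fingers; the grasp point (between the pads) lies 19 mm behind it; x points along the fingers, y is the direction in which the jaws open and shut, and the axes are right-handed (so a half turn about x gives the same grasp; the last joint's range is limited). The gripper opens to 92 mm and grips with 3 to 60 N. Pads are 20 mm wide; open, the fingers measure 128 mm over their backs; the gripper's body (75 mm by 189 mm) begins 69 mm behind the grasp point.
Start: joints at [1.293, 0.468, -0.012, 1.603, 0.006, 1.071, -0.056], TCP at [151.178, -632.182, 214.592] pointing down, gripper open.
Joint ranges: [-2.53, 2.53], [-0.31, 2.02], [-1.57, 1.55], [0.28, 2.44], [-1.29, 4.43], [0.15, 1.84], [-2.92, 2.92]. Speed limits (rad/s): [2.57, 2.57, 3.14, 3.14, 3.14, 3.14, 3.14].

INTERFACE

Orientations are given as a rotation vector (axis times angle).
In Python, from cell import robot, grip, kin, viewer gives the robot as it stands. Calls block until the motion is done:
- robot.movep(position, orientation): joint-space move of the TCP to a pose.
- robot.servo_line(position, feed=150, rotation=None): straight line of the TCP; rotation=None keeps the orientation; feed is the mean speed in mm/s.
- robot.goto_joints(angles): joint-space move.
- grip(opening, newtons=None): opening from 0.0 (shut) to 1.0 (fully open); newtons is the grip in N (None keeps the last); returns when the fingers have stopped.
- robot.hold(seconds).
- kin.ik(position, orientation): joint angles nearest the present ones, or None.
- robot.observe(): the state.
- viewer.read_camera(name): name is "scene" or "top" or "wrist"; returns the picture (480x640x3 uint8, red, green, blue); there is no depth.
- viewer.camera_info(name): a dict with "camera_matrix" (3x3 intrinsics, pixels), "R" (3x3) and "t" (3): a world point X has camera coordinates R X + t. Camera axes: x right, y down, z forward; pixel columns grow to the right and rows downward; lengths in mm; the calibration is good to about 2 mm. A picture is of the moment at which its call begins: read the wrist's pose just before it. camera_info takes no time and is no camera call; for the wrist camera it gives the pose at the moment of the call.
A pose or a line that the arm cannot do raises robot.IKError and nothing moves.
- robot.job_done(): hands the job in, once; it reports no verdict.
Trained networks look in the newest picture that a camera, given by its name, has taken for a name from the list of things; names that differ only in an ending like _2 or _b are one class to them, and where a whole thing is asked for, a point or a joint stands for the part that bears it (a point fixed in the world has none). Each returns a list of dicts, best first, with "confidence" (0 to 1); they miss things now and then, are a little off and sometimes report something else, mostly with a low value. They report only what shows in the picture. A call takes as long as a camera call. They do not tell look-alikes from the thing itself.
- viewer.silhouettes(name, camera): "mask" (480x640 bool, what is visible of it).
- viewer.pinpoint(name, camera): "at" ([x, y, z] in mm, in the coordinates of the camera as it stood for that picture, good to about 4 mm: a listed point, or the origin of a listed thing).
The state is a dict: "t": time; "joints": joint angles; "joint_velocities": joint speeds; "joint_torque": joint torques, N m; "tcp_pos": TCP position; "tcp_rot": TCP orientation; "contact_force": force on the tool from outside, world axes, zero at the start; "wrist_torque": the same for the moment, N m; "grip_width": opening from 0.0 (shut) to 1.0 (fully open).
Only numpy, scipy, OpenCV 4.12 (cv2) and the standard library are available. Lean on these libraries where they do the work, as an engineer would, in place of code of your own. Each camera call takes 0.05 s, during which the arm holds its last target.

TASK

The casting has cured: take the chisel knife out of the tool block, push its blade fully down into one of the two pry slots on the top edge of the leaning mould, in line with the slot, and lever the hinged cover away from the back half with it. Fold the cover over until it leans well open, past upright and away from the back half, where it stays by itself. Then put the knife back into the free slot of the tool block, blade down and fully home, and do not disturb the rasp, spray can, mixing tub and mug.

Things in the scene. Friction and masses are not known exactly. Their poses are not given: they have to be found in the camera images.
- mould: Fixed stand holding a two-part block mould that leans 35 deg. Origin on the bench, x to the cover side, z up. Base board 200x220x12 mm centred at x 15. Grey back half 190 wide, 110 long, 28 thick, on a plywood board 210 wide, 12 thick; white cover 190x110x26 on its upper +x side. The parting face runs from x 20, z 46 mm up to x -43, z 136 mm; closed cover's highest edge z 151.
- pry_slot_left (a point): Middle of the mouth of the pry slot at the +y end of the mould's top edge, on the parting face. z points up out of the slot (35 deg from vertical, to the mould's -x), x square to the parting face to the cover side, y along the width. Slot 11 mm wide (x; 5.5 mm cut in each half), 51 mm long (y; open at the outer side), 30 mm deep, flat floor.
- pry_slot_right (a point): The same at the -y end of the top edge, open at its -y side. Either slot may be used.
- cover_hinge (a point): Middle of the cover's hinge line, at the foot of the cover's outer face; the hinge runs along y. Axes as for the pry slots. With the cover shut its inner face lies 26 mm along -x of this line, and its top edge 110 mm along +z.
- cover (a joint): Cover angle, rad: 0 shut (start), growing as its top swings up and away to the mould's +x, stop at 1.9; 0.61 is upright. Stiff hinge (about 0.25 N m of friction), cover about 0.34 kg: it stays where it is left; starting it takes 4 to 7 N at the blade's tip.
- knife: Stiff chisel knife, 175 mm, 0.15 kg, upright in a slot of the block, foot of handle on the block's top. Origin: middle of the handle's foot; z along the handle, away from the blade. Flat dark wood handle 22 thick (x), 30 wide (y), 80 long, steel cap; blade 3 thick (x), 32 wide (y), 95 long, with a 26x8 mm bolster 8 mm long at the handle. Front and back alike.
- knife_tip (a point): Middle of the blade's end, 95 mm below the knife's origin; axes as the knife.
- tool_block: Fixed light wooden block 70 (x) x 190 (y) x 100 mm high, origin under its centre. Two upright slots, each 13 mm (x) by 44 mm (y), through to the bench, centred 48 mm either side of the centre along y. One holds the knife, the other the rasp.
- block_slot_a (a point): Middle of the mouth of the slot on the block's +y side, at the top face (z 100 mm). Axes as the block.
- block_slot_b (a point): The same for the -y side.
- rasp: Rasp with a round turned wooden handle, 26 mm across and 100 mm long above the block; origin at the foot of its handle. Bystander.
- spray_can: Spray can, 66 mm across, 180 mm high, origin under its centre. Bystander.
- mixing_tub: Clear plastic mixing tub, 110 mm across, 110 mm high, origin under its centre. Bystander.
- mug: White mug, 80 mm across, 90 mm high, origin under its centre. Bystander.
Things that resemble listed ones, but are neither listed nor needed, are in the scene too. What is shaped like the knife but blue or green is not meant.

How it is judged:
By the outcome, as a careful person would: the job done as asked, in the order asked, and still so for the second after the job is handed in, with the robot touching nothing.
It also fails if it takes over 61 s, if anything falls off the work surface, if the arm or the gripper's body presses on something with over 40 N, if the wrist force passes 120 N, or if a joint passes its speed limit or range.

## Working session

There is one attempt and no reset: what is moved stays moved. The work goes in short steps, each a Python script; the robot and the scene stay as the last script left them, time stands still between calls to the robot, and variables do not carry over. Pictures are saved under pics/ and viewed, and the job is handed in when it is done.

```bash
ls; mkdir -p pics
python3 - <<'E'
from cell import robot, grip, kin, viewer
import cv2
for n in ["scene","top","wrist"]:
    im=viewer.read_camera(n); cv2.imwrite(f"pics/{n}0.png",im[:,:,::-1])
    i=viewer.camera_info(n); print(n,i)
print(robot.observe())
E
```

```text
pics
scene {'camera_matrix': array([[615.06325461,   0.        , 317.55707112],
       [  0.        , 615.06325461, 231.19783571],
       [  0.        ,   0.        ,   1.        ]]), 'R': array([[-0.39745748,  0.91760869, -0.00467444],
       [ 0.51832782,  0.22030163, -0.82631923],
       [-0.75720792, -0.33084965, -0.56318264]]), 't': array([ 230.56908553, -184.11773191, 1951.43714026])}
top {'camera_matrix': array([[498.02072581,   0.        , 319.47421758],
       [  0.        , 498.02072581, 242.11731131],
       [  0.        ,   0.        ,   1.        ]]), 'R': array([[-0.00108831, -0.99989764, -0.01426641],
       [-0.99071452,  0.00301768, -0.13592508],
       [ 0.13595422,  0.01398601, -0.99061639]]), 't': array([ -14.31556656,  569.04700586, 1249.62995418])}
wrist {'camera_matrix': array([[386.01446979,   0.        , 317.92016804],
       [  0.        , 386.01446979, 237.44368131],
       [  0.        ,   0.        ,   1.        ]]), 'R': array([[ 0.23233104, -0.97263457, -0.00206876],
       [-0.93844994, -0.22472338,  0.26231874],
       [-0.25560517, -0.05900335, -0.96497907]]), 't': array([-649.5549639 ,  -28.96924602,  390.95381142])}
{'t': 0.15, 'joints': array([ 1.29299392,  0.46817649, -0.01157867,  1.60342454,  0.00599793,
        1.07141287, -0.0563277 ]), 'joint_velocities': array([ 4.50528318e-04, -1.32820657e-03,  6.10769639e-04, -3.29419560e-03,
        9.77101282e-05,  6.26288129e-04,  2.11136335e-03]), 'joint_torque': array([ 1.94894378e-04, -5.20952511e+01, -1.27046384e-02, -2.43975288e+01,
       -5.67364215e-02,  1.52810616e-02,  1.11292295e-04]), 'tcp_pos': array([ 151.03885573, -631.73379807,  213.85296722]), 'tcp_rot': array([ 2.09726457,  0.24870644, -2.09784675]), 'contact_force': array([ 0.20740013, -0.45351434,  0.17763757]), 'wrist_torque': array([ 0.00953714, -0.02536018,  0.01737689]), 'grip_width': 0.9968283330065079}
```

View pics/scene0.png

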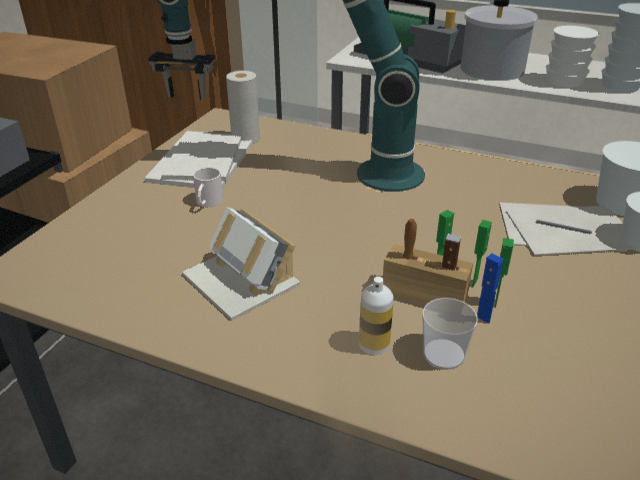

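View pics/top0.png

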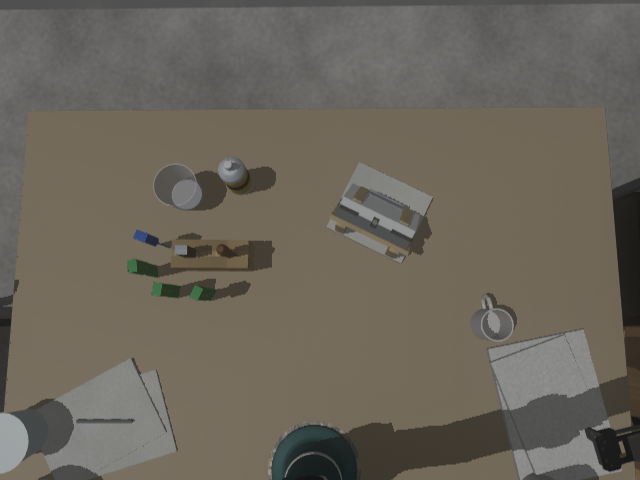

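```bash
cat > h.py <<'E'
from cell import robot, grip, kin, viewer
import numpy as np, cv2
from scipy.spatial.transform import Rotation as R
def w(p,cam,i=None):
    i=i or viewer.camera_info(cam); return np.array(i['R']).T@(np.array(p)-i['t'])
def px(X,cam):
    i=viewer.camera_info(cam); c=i['R']@np.array(X,float)+i['t']; u=i['camera_matrix']@c; return u[:2]/u[2]
def ray(u,cam,z):
    i=viewer.camera_info(cam); d=i['R'].T@np.linalg.inv(i['camera_matrix'])@np.array([u[0],u[1],1.]); o=-i['R'].T@i['t']
    return o+d*(z-o[2])/d[2]
E
python3 - <<'E'
from h import *
np.set_printoptions(precision=1,suppress=True)
for n in ["scene","top"]:
    viewer.read_camera(n)
    for o in ["mould","pry_slot_left","pry_slot_right","cover_hinge","knife","tool_block","block_slot_a","block_slot_b","rasp","spray_can","mixing_tub","mug"]:
        for d in viewer.pinpoint(o,n): 
            X=w(d['at'],n); print(n,o,round(d['confidence'],2),X,px(X,n))
print(robot.observe()['t'])
E
```

```text
scene mould 0.85 [ 643.2 -166.     4. ] [245.6 275.6]
scene pry_slot_left 0.91 [635.2 -87.6 138.5] [273.  236.1]
scene pry_slot_right 0.9 [ 575.4 -216.4  131.5] [237.4 214. ]
scene cover_hinge 0.96 [ 679.7 -186.4   62.7] [228.9 262.9]
scene knife 0.84 [438.4 266.2  96.3] [442.6 240.4]
scene knife 0.81 [535.1 307.7  98.1] [450.3 266.6]
scene knife 0.75 [440.3 361.2  93.9] [482.  250.8]
scene knife 0.57 [573.1 402.5  93.8] [489.3 288.5]
scene tool_block 0.95 [533.8 257.4  -0.7] [424.6 294.2]
scene block_slot_a 0.77 [539.7 211.9  98.9] [408.7 257.5]
scene block_slot_a 0.59 [537.7 304.6 100.8] [448.8 266. ]
scene block_slot_b 0.77 [539.7 211.9  98.9] [408.7 257.5]
scene block_slot_b 0.59 [537.7 304.6 100.8] [448.8 266. ]
scene rasp 0.93 [536.3 203.4  93.5] [405.4 257.7]
scene spray_can 0.63 [739.5 200.9  -0. ] [373.7 344.2]
scene spray_can 0.36 [ 575.  -214.1  131.1] [238.2 214.3]
scene mixing_tub 0.64 [707.2 345.4  -2.9] [443.3 354.3]
scene mug 0.64 [ 360.7 -441.5   -0.4] [210.4 199.5]
scene mug 0.26 [533.6 305.9 101.9] [449.8 264.7]
top mould 0.77 [ 642.6 -167.4    0.4] [376.4 216.7]
t
[... 330 characters left out ...]
e 0.72 [623.9 381.9  80.2] [162.2 218.9]
top knife 0.6 [498.6 418.3  96.6] [143.2 267.8]
top tool_block 0.82 [534.3 256.    1.8] [217.6 257.2]
top block_slot_a 0.96 [531.4 210.6 102.3] [227.1 254. ]
top block_slot_a 0.68 [ 571.4 -208.8  135. ] [399.7 235.4]
top block_slot_a 0.55 [532.3 302.1  98.1] [190.5 254. ]
top block_slot_b 0.96 [531.4 210.6 102.3] [227.1 254. ]
top block_slot_b 0.68 [ 571.4 -208.8  135. ] [399.7 235.4]
top block_slot_b 0.55 [532.3 302.1  98.1] [190.5 254. ]
top spray_can 0.79 [737.7 200.    0.6] [240.2 182.7]
top mixing_tub 0.74 [708.1 344.2   1.9] [186.8 193.5]
top mixing_tub 0.63 [529.9 205.5  95.1] [229.7 255. ]
top mug 0.59 [ 359.1 -446.5    1.8] [486.1 323.8]
1.45
```

Candidates for the knife in the scene view:
- Green at (445,225), (483,237) and (507,255).
- Blue at (490,285).
- The rasp with the round handle at (410,240).
- A flat dark handle with a steel cap in the block at (452,252), which is my choice.

I'll check it close up.

Run:
```python
from h import *
a=cv2.imread("pics/scene0.png")[190:340,370:530]; b=cv2.imread("pics/top0.png")[215:315,110:270]
c=np.vstack([cv2.resize(a,(480,450),interpolation=2)]); d=cv2.resize(b,(320,200),interpolation=2)
o=np.zeros((450,800,3),np.uint8); o[:,:480]=c; o[:200,480:]=d
cv2.imwrite("pics/crop1.png",o)
# tentative IK checks
ym=np.array([635.2-574,-87.8+213.6,0]);ym/=np.linalg.norm(ym); print(ym)
xm=np.array([ym[1],-ym[0],0]); zz=np.array([0,0,1.])
def pose(tip_world,tilt,sgn,reach):  # tool pointing dir tilt toward +xm
    x=np.sin(tilt)*xm-np.cos(tilt)*zz; n=np.cos(tilt)*xm+np.sin(tilt)*zz
    y=sgn*n; z=np.cross(x,y); M=np.array([x,y,z]).T
    return tip_world-x*reach, R.from_matrix(M).as_rotvec()
for nm,s in [("L",[635.2,-87.8,136]),("R",[573.5,-213,136])]:
  for t in [60,50,35,20,0,-15,-30]:
    for sg in [1,-1]:
      p,r=pose(np.array(s)+xm*0,np.radians(t),sg,101); q=kin.ik(p,r); print(nm,t,sg,None if q is None else np.round(q,2))
for dx in [1,-1]:
  M=np.array([[0,0,-1],[dx,0,0],np.cross([0,0,-1],[dx,0,0])]).T
  for z in [106,330]:
    q=kin.ik([534,305,z],R.from_matrix(M).as_rotvec()); print(dx,z,q)
```

```text
[0.43746572 0.89923509 0.        ]
L 60 1 None
L 60 -1 None
L 50 1 [ 0.86  0.58 -1.31  2.36  1.89  1.06 -2.17]
L 50 -1 [ 0.36  0.26 -0.67  2.38  1.86  0.7   0.8 ]
L 35 1 [ 0.62  0.25 -0.82  2.16  1.15  0.56 -1.53]
L 35 -1 [ 0.97  0.47 -1.3   2.15  1.36  0.82  1.5 ]
L 20 1 [ 0.65  0.34 -0.8   1.92  0.62  0.76 -0.95]
L 20 -1 [ 0.97  0.6  -1.31  1.91  0.99  0.99  1.93]
L 0 1 [ 0.52  0.52 -0.62  1.57  0.32  1.16 -0.62]
L 0 -1 [ 0.87  0.85 -1.33  1.55  0.83  1.4   2.17]
L -15 1 [ 0.39  0.68 -0.42  1.29  0.15  1.46 -0.47]
L -15 -1 [ 0.76  1.03 -1.33  1.26  0.79  1.7   2.25]
L -30 1 [ 0.32  0.89 -0.32  0.98  0.05  1.79 -0.4 ]
L -30 -1 [ 0.47  0.96 -0.67  0.96  0.28  1.82  2.6 ]
R 60 1 None
R 60 -1 None
R 50 1 None
R 50 -1 None
R 35 1 [ 0.96  0.14 -0.79  2.26  0.93  0.3  -1.09]
R 35 -1 [ 1.36  0.29 -1.26  2.25  1.21  0.45  1.85]
R 20 1 [ 0.77  0.21 -0.58  2.01  0.33  0.63 -0.47]
R 20 -1 [ 1.3   0.48 -1.29  1.99  0.83  0.82  2.28]
R 0 1 [ 0.65  0.43 -0.47  1.65  0.21  1.11 -0.33]
R 0 -1 [ 1.13  0.8  -1.32  1.63  0.79  1.36  2.38]
R -15 1 [ 0.53  0.62 -0.33  1.37  0.14  1.44 -0.25]
R -15 -1 [ 0.98  1.   -1.33  1.34  0.79  1.7   2.42]
R -30 1 [ 0.47  0.83 -0.26  1.07  0.09  1.77 -0.22]
R -30 -1 [ 0.66  0.92 -0.67  1.05  0.34  1.82  2.75]
1 106 [ 0.03782456  0.72738469 -0.87134192  1.73378194  0.65124493  0.99607628
 -1.08096893]
1 330 [ 0.12346778  0.5155898  -1.01180822  1.50750144  0.44134628  1.36338851
 -0.92093606]
-1 106 [ 0.24198161  1.0385272  -1.33341011  1.72218873  1.05837458  1.29028267
  1.80031767]
-1 330 [ 0.24692351  0.67974001 -1.31783696  1.50082786  0.65835031  1.46805564
  2.05944284]
```

View pics/crop1.png

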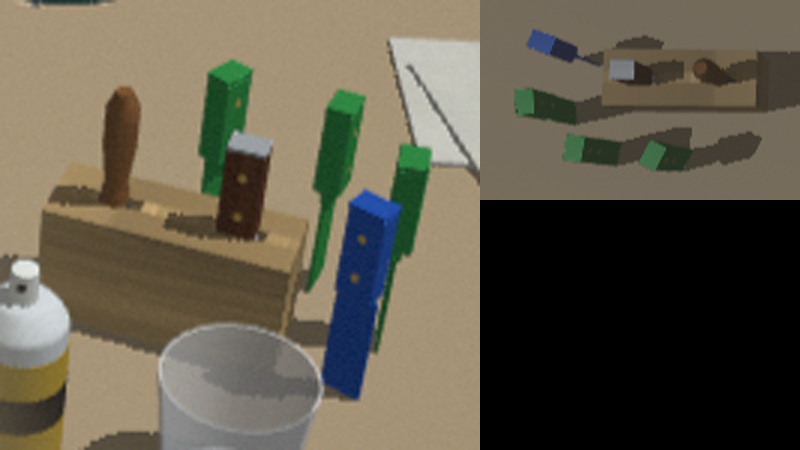

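The crop confirms it: the dark flat handle with the steel cap, standing in the block. The blue and green look-alikes stand loose beside it and have to be avoided. Next I move above it and refine with the wrist camera.

```bash
cat >> h.py <<'E'
np.set_printoptions(precision=2,suppress=True)
def down(yaw):  # tool x down, tool y along (cos,sin)
    y=np.array([np.cos(yaw),np.sin(yaw),0]); x=np.array([0,0,-1.]); return R.from_matrix(np.array([x,y,np.cross(x,y)]).T).as_rotvec()
def st(tag=""):
    o=robot.observe(); print(tag,"t",round(o['t'],2),"tcp",o['tcp_pos'],"F",o['contact_force'],"T",o['wrist_torque'],"g",round(o['grip_width'],3)); return o
E
python3 - <<'E'
from h import *
robot.movep([510,270,340],down(0)); st()
im=viewer.read_camera("wrist"); cv2.imwrite("pics/wrist1.png",im[:,:,::-1])
for o in ["knife","block_slot_a","tool_block","rasp"]:
    for d in viewer.pinpoint(o,"wrist"):
        X=w(d['at'],"wrist"); print(o,round(d['confidence'],2),X,px(X,"wrist"))
st()
E
```

```text
t 4.87 tcp [510.46 269.21 339.74] F [-0.2  -0.11  0.29] T [-0.05 -0.1  -0.03] g 0.998
knife 0.81 [534.75 302.9  100.16] [340.48 172.14]
knife 0.67 [467.49 356.07  13.99] [282.47 121.67]
knife 0.64 [623.74 377.57  75.61] [424.04  98.72]
knife 0.63 [439.62 460.64  15.08] [256.01  27.31]
block_slot_a 0.69 [533.87 207.53  99.89] [338.53 258.5 ]
block_slot_a 0.61 [532.17 302.77 101.11] [338.14 172.49]
rasp 0.76 [532.79 207.48 100.85] [337.67 258.99]
 t 5.12 tcp [510.14 269.8  339.95] F [ 0.53 -0.47 -0.54] T [-0.04 -0.11  0.02] g 0.999
```

View pics/wrist1.png

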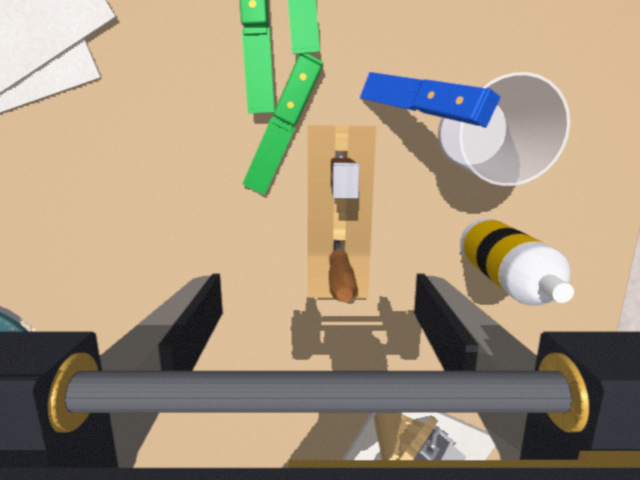

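The wrist view shows the knife cap at (346,180) with the block's top face around it: left edge at column 308, right edge at about 372. The rasp is at (342,275).

Run:
```python
from h import *
viewer.read_camera("wrist")
for n,p,z in [("TL",(308,126),100),("BL",(307,298),100),("TR",(376,126),100),("BR",(371,298),100),("slot top light",(341,130),100),("cap",(346,180),175),("capl",(333,180),175),("capr",(358,180),175),("capTop",(346,164),175),("capBot",(346,197),175),("rasptip",(342,297),200)]:
    print(n,ray(p,"wrist",z))
im=cv2.imread("pics/wrist1.png")[110:310,280:400]; cv2.imwrite("pics/crop2.png",cv2.resize(im,(360,600),interpolation=0))
```

```text
TL [500.72 349.95 100.  ]
BL [498.19 160.17 100.  ]
TR [570.05 349.91 100.  ]
BR [571.68 160.14 100.  ]
slot top light [534.43 346.   100.  ]
cap [535.07 303.9  175.  ]
capl [523.84 303.91 175.  ]
capr [545.43 303.9  175.  ]
capTop [534.82 317.51 175.  ]
capBot [535.34 289.11 175.  ]
rasptip [531.66 205.78 200.  ]
```

View pics/crop2.png

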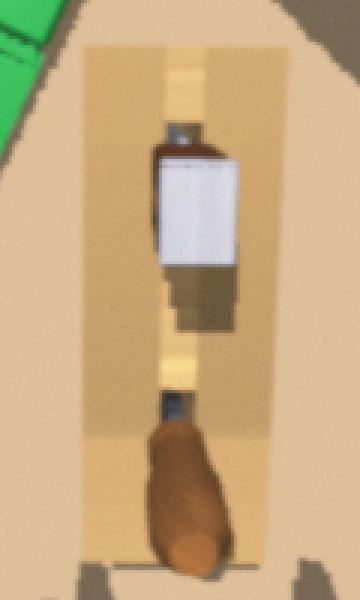

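Block centre is (535,255), yaw about 0, and the size matches. The knife is at (535,303.6). Grasping with the jaws along x.

Run:
```python
from h import *
grip(0.5,50)
robot.movep([535,303.6,215],down(0)); st("above")
robot.servo_line([535,303.6,111],feed=120); st("low")
grip(0.0,50); st("closed")
robot.servo_line([535,303.6,170],feed=120); st("lift")
im=viewer.read_camera("scene"); cv2.imwrite("pics/scene2.png",im[170:350,350:560][:,:,::-1].repeat(3,0).repeat(3,1))
robot.servo_line([535,303.6,325],feed=250); st("lift")
```

```text
above t 6.57 tcp [534.98 304.4  215.99] F [-0.57  0.56  1.42] T [-0.06 -0.12 -0.03] g 0.498
low t 7.58 tcp [535.42 304.1  111.85] F [0.11 0.16 0.95] T [-0.   -0.12 -0.01] g 0.5
closed t 8.07 tcp [535.   303.66 111.38] F [-1.18 -0.95  2.17] T [-0.22  0.18 -0.03] g 0.237
lift t 8.71 tcp [534.89 303.11 169.62] F [-0.68  0.88 -1.34] T [-0.07 -0.08  0.02] g 0.236
lift t 9.53 tcp [534.57 302.79 323.24] F [ 0.05  0.26 -2.65] T [-0.09 -0.1   0.04] g 0.237
```

View pics/scene2.png

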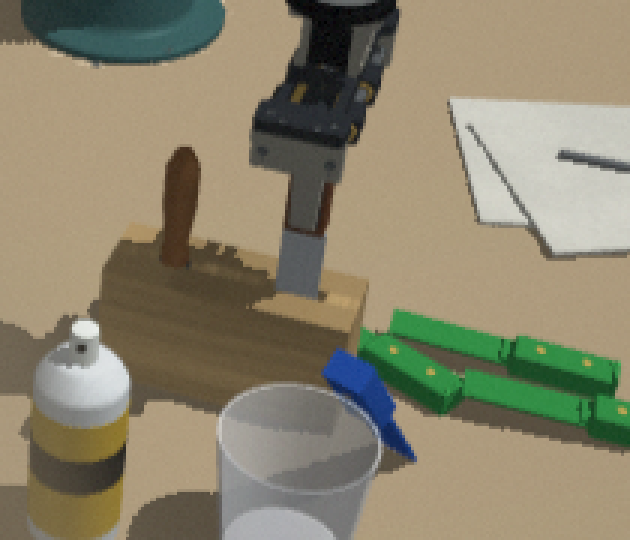

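The knife is held (opening 22 mm, as it should be) and the rasp is undisturbed. The loose blue and green decoys had already toppled by themselves. Now to the mould for a close view.

Run:
```python
from h import *
yaw=np.arctan2(-0.437,0.899)
robot.servo_line([535,303.6,360],feed=250)
robot.movep([535,-255,360],down(yaw)); st()
im=viewer.read_camera("wrist"); cv2.imwrite("pics/wrist3.png",im[:,:,::-1])
i=viewer.camera_info("wrist"); print("cam",-i['R'].T@i['t'])
for o in ["mould","pry_slot_left","pry_slot_right","cover_hinge","knife_tip"]:
    for d in viewer.pinpoint(o,"wrist"):
        X=w(d['at'],"wrist"); print(o,round(d['confidence'],2),X,px(X,"wrist"))
st()
```

```text
t 11.82 tcp [ 535.53 -253.44  360.17] F [-0.38  0.63 -1.28] T [-0.05 -0.04 -0.02] g 0.236
cam [ 568.37 -187.5   529.86]
mould 0.7 [ 643.56 -169.64    1.34] [364.49  93.53]
pry_slot_left 0.34 [ 681.05 -189.47   59.43] [407.36  89.68]
pry_slot_right 0.67 [ 574.53 -212.07  133.69] [334.07 152.31]
cover_hinge 0.56 [ 680.19 -189.23   59.34] [406.51  89.3 ]
knife_tip 0.58 [ 529.54 -251.44  249.46] [308.33 234.25]
 t 12.12 tcp [ 535.25 -254.48  360.06] F [-0.34 -0.63 -1.87] T [-0.08 -0.04  0.01] g 0.236
```

View pics/wrist3.png

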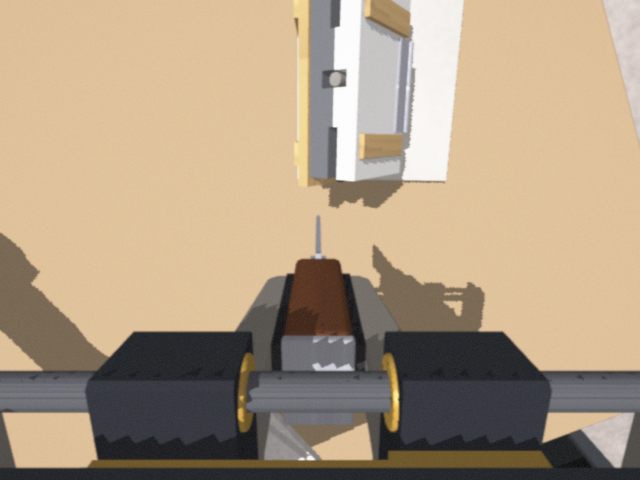

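Run:
```python
from h import *
im=cv2.imread("pics/wrist3.png")[0:260,280:420]
b=cv2.resize(im[40:200],(700,800),interpolation=0)[:,:]
cv2.imwrite("pics/crop3.png",cv2.resize(im[60:240,0:130],(520,600) and (433,600),interpolation=0))
print("tip pred",px([535.3,-254,254],"wrist"))
yaw=np.arctan2(-0.437,0.899)
# fit
xm=lambda a:np.array([np.cos(a),np.sin(a)]); ymf=lambda a:np.array([-np.sin(a),np.cos(a)])
from scipy.optimize import least_squares
obs=[((-43,69.5),[(635.2,-87.6),(635.2,-87.9)]),((-43,-69.5),[(575.4,-216.4),(572.3,-210.8),(574.5,-212.1)]),((41.3,0),[(679.7,-186.4),(681.7,-187.5),(680.2,-189.2)]),((0,0),[(643.2,-166),(642.6,-167.4),(643.6,-169.6)])]
def f(p):
    return np.concatenate([ (p[:2]+xm(p[2])*l[0]+ymf(p[2])*l[1]-np.array(o)) for l,os in obs for o in os])
s=least_squares(f,[643,-166,yaw]); print(s.x,np.degrees(s.x[2])); print(s.fun.reshape(-1,2).round(1))
x,y,a=s.x
for sy in (1,-1):
  for (mx,mz,nm) in [(-43,136,'mouth')]:
    for dy in (-25.5,25.5):
      for dn in (-5.5,5.5):
        p=np.array([x,y])+xm(a)*(mx+dn*.819)+ymf(a)*(sy*69.5+dy); print(sy,dy,dn,px([p[0],p[1],mz+dn*.573],"wrist").round(1))
```

```text
tip pred [316.7  235.53]
[ 643.27 -168.94   -0.45] -25.969870170104944
[[-0.2 -0. ]
 [-0.2  0.3]
 [-1.2  3.8]
 [ 1.9 -1.8]
 [-0.3 -0.5]
 [ 0.7 -0.6]
 [-1.3  0.5]
 [ 0.2  2.2]
 [ 0.1 -2.9]
 [ 0.7 -1.5]
 [-0.3  0.7]]
1 -25.5 -5.5 [330.5  27.4]
1 -25.5 5.5 [340.6  25.6]
1 25.5 -5.5 [331.1 -35.8]
1 25.5 5.5 [341.6 -38.9]
-1 -25.5 -5.5 [329.2 177.9]
-1 -25.5 5.5 [338.3 178.7]
-1 25.5 -5.5 [329.6 126. ]
-1 25.5 5.5 [339.1 125.9]
```

View pics/crop3.png

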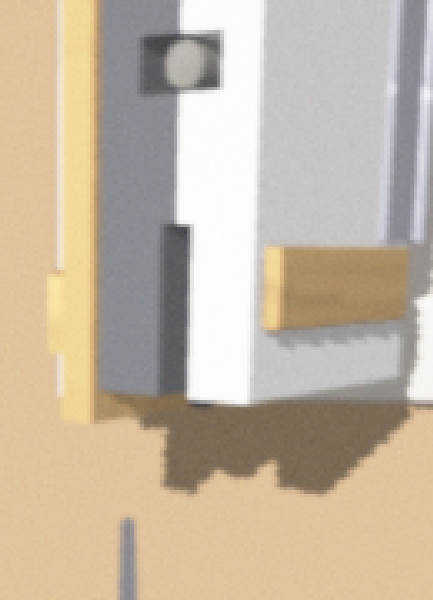

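The fitted mould pose projects the right slot at columns 329–338, rows 126–178. The picture shows 328.6–337 and 127–178, a good agreement. The blade tip shows about 1 mm to the +n side of the prediction. I'll use the right slot and check reach along the whole lever path first.

```bash
cat >> h.py <<'E'
MX,MY,MA=643.27,-168.94,-0.4533
XM=np.array([np.cos(MA),np.sin(MA),0]); YM=np.array([-np.sin(MA),np.cos(MA),0]); ZM=np.array([0,0,1.])
L=np.radians(35)
TIPR=106.0
COR=np.array([-1.2,0.0])  # command correction (xm,z)
def tooltip(xz,tau,ly=-69.5,cor=True):
    """TCP pose with knife tip at mould-frame (x,z), tool pointing tau toward +xm from vertical"""
    x=np.sin(tau)*XM-np.cos(tau)*ZM; y=np.cos(tau)*XM+np.sin(tau)*ZM
    xz=np.array(xz,float)+(COR if cor else 0)
    tip=np.array([MX,MY,0])+XM*xz[0]+ZM*xz[1]+YM*ly
    return tip-x*TIPR, R.from_matrix(np.array([x,y,np.cross(x,y)]).T).as_rotvec()
def sl(s,n,th=0.0):
    """cover frame (s from hinge, n outward from hinge) -> mould xz at cover angle th"""
    a=L-th; S=np.array([-np.sin(a),np.cos(a)]); N=np.array([np.cos(a),np.sin(a)])
    return np.array([41.3,60.9])+s*S+n*N
D=28.
def contact(th,tau):
    """tip xz pushing cover at angle th with knife tilt tau"""
    a=L-th; phi=tau-a
    u=np.array([np.sin(tau),-np.cos(tau)]); n=np.array([np.cos(tau),np.sin(tau)])
    if phi<=0: # mouth edge contact
        E=sl(110,-20.5,th); return E+u*D-n*1.5
    return sl(110-D,-20.5,th)-n*1.5
from scipy.optimize import brentq
def ncl(xz):
    return (np.array(xz)-[41.3,60.9])@[np.cos(L),np.sin(L)]
def thA(tau):
    f=lambda th: ncl(contact(th,tau))-(-31.5+2.0)
    return brentq(f,-0.3,1.0)
E
python3 - <<'E'
from h import *
o=robot.observe()
for d in [-90,-60,-8,30]:
    p,r=tooltip(sl(110-d if d>0 else 110-d,-26),L); q=kin.ik(p,r); print(d,p,q)
for t in [35,25,20,15,10,5,0]:
    print(t,thA(np.radians(t)))
for th,t in [(0.1,5),(0.3,3),(0.5,0),(.8,-5),(1.1,-10),(1.35,-10)]:
    p,r=tooltip(contact(th,np.radians(t)),np.radians(t)); print(th,t,p,kin.ik(p,r))
E
```

```text
-90 [ 471.95 -162.79  296.65] [ 1.43 -0.25 -1.06  2.26 -0.36  0.42  0.14]
-60 [ 487.42 -170.33  272.07] [ 1.41 -0.1  -1.13  2.26  0.06  0.33 -0.25]
-8 [ 514.23 -183.39  229.48] [ 1.12  0.12 -0.95  2.26  0.86  0.32 -1.02]
30 [ 533.83 -192.93  198.35] [ 0.8   0.19 -0.63  2.26  1.1   0.28 -1.26]
35 -0.06867508479434724
25 -0.024244776463939077
20 -0.002765970947317559
15 0.018026179569583613
10 0.03799078318063216
5 0.0569922472142337
0 0.07490084402718432
0.1 5 [ 577.   -213.97  224.4 ] [ 1.03  0.58 -1.02  1.71  0.59  1.09 -0.62]
0.3 3 [ 596.07 -223.26  237.17] [ 1.    0.62 -1.01  1.61  0.58  1.18 -0.59]
0.5 0 [ 618.28 -234.07  245.96] [ 0.95  0.68 -1.    1.49  0.58  1.29 -0.57]
0.8 -5 [ 651.6  -250.31  251.02] [ 0.86  0.78 -0.97  1.31  0.59  1.45 -0.53]
1.1 -10 [ 682.47 -265.34  247.57] [ 0.78  0.88 -0.93  1.11  0.59  1.59 -0.48]
1.35 -10 [ 700.14 -273.95  239.96] [ 0.75  0.92 -0.92  1.05  0.61  1.61 -0.47]
```

Run:
```python
from h import *
for ly in (-69.5,69.5):
  for d in [90,60,40,20,0,-30]:
    p,r=tooltip(sl(110+d,-26),L,ly); print(ly,d,p,kin.ik(p,r))
for th,t in [(0.1,5),(.8,-5),(1.35,-10)]:
    p,r=tooltip(contact(th,np.radians(t)),np.radians(t),69.5); print(th,t,p,kin.ik(p,r))
```

```text
-69.5 90 [ 471.95 -162.79  296.65] [ 1.43 -0.25 -1.06  2.26 -0.36  0.42  0.14]
-69.5 60 [ 487.42 -170.33  272.07] [ 1.41 -0.1  -1.13  2.26  0.06  0.33 -0.25]
-69.5 40 [ 497.73 -175.35  255.69] [ 1.57  0.03 -1.34  2.25  0.51  0.32 -0.66]
-69.5 20 [ 508.04 -180.37  239.31] [ 1.25  0.1  -1.07  2.26  0.77  0.32 -0.92]
-69.5 0 [ 518.36 -185.4   222.92] [ 1.04  0.13 -0.88  2.26  0.92  0.31 -1.07]
-69.5 -30 [ 533.83 -192.93  198.35] [ 0.8   0.19 -0.63  2.26  1.1   0.28 -1.26]
69.5 90 [532.82 -37.83 296.65] [ 1.48 -0.12 -1.54  2.15  0.4   0.49 -0.85]
69.5 60 [548.29 -45.36 272.07] [ 1.01  0.14 -1.23  2.16  0.93  0.62 -1.33]
69.5 40 [558.6  -50.39 255.69] [ 0.81  0.16 -1.03  2.17  0.98  0.59 -1.39]
69.5 20 [568.92 -55.41 239.31] [ 0.68  0.19 -0.89  2.17  1.04  0.57 -1.44]
69.5 0 [579.23 -60.44 222.92] [ 0.58  0.22 -0.77  2.17  1.1   0.55 -1.5 ]
69.5 -30 [594.7  -67.97 198.35] [ 0.44  0.27 -0.62  2.17  1.19  0.51 -1.58]
0.1 5 [637.87 -89.   224.4 ] [ 0.75  0.62 -0.99  1.63  0.62  1.13 -0.84]
0.8 -5 [ 712.48 -125.35  251.02] [ 0.64  0.82 -0.95  1.23  0.59  1.47 -0.7 ]
1.35 -10 [ 761.02 -148.99  239.96] [ 0.55  0.96 -0.91  0.97  0.6   1.63 -0.61]
```

The left slot is more comfortable for the arm, so I'm using that one. Approach along the slot axis, then verify before inserting.

Run:
```python
from h import *
p,r=tooltip(sl(180,-26),L,69.5); robot.movep(p,r); st()
p,r=tooltip(sl(122,-26),L,69.5); robot.servo_line(p,feed=120,rotation=r); o=st(); print(p)
x=R.from_rotvec(o['tcp_rot']).as_matrix()[:,0]; tip=o['tcp_pos']+x*TIPR; print("tip",tip)
for c in ["wrist","scene","top"]:
    im=viewer.read_camera(c); cv2.imwrite(f"pics/{c}4.png",im[:,:,::-1])
    print(c,"tip px",px(tip,c))
    for dy in (-25.5,25.5):
      for dn in (-5.5,5.5):
        xz=sl(110,-26+dn); X=np.array([MX,MY,0])+XM*xz[0]+ZM*xz[1]+YM*(69.5+dy); print(dy,dn,px(X,c))
def crop(c,n,u,v,h,s):
    im=cv2.imread(f"pics/{c}4.png")[max(0,v-h):v+h,max(0,u-h):u+h]; return cv2.resize(im,(400,int(400*im.shape[0]/im.shape[1])),interpolation=0)
u,v=px(tip,"scene").astype(int); a=crop("scene",0,u,v,50,1); u,v=px(tip,"top").astype(int); b=crop("top",0,u,v,40,1)
cv2.imwrite("pics/crop4.png",np.hstack([a,b]))
```

```text
t 13.05 tcp [544.17 -44.07 281.4 ] F [-0.05 -0.19 -1.04] T [0.29 0.65 0.03] g 0.24
 t 13.68 tcp [573.76 -57.52 233.06] F [-0.19 -0.4  -1.69] T [0.32 0.72 0.04] g 0.237
[573.04 -57.42 232.75]
tip [628.42 -84.05 146.21]
wrist tip px [317.21 236.08]
-25.5 -5.5 [310.69 263.63]
-25.5 5.5 [324.65 263.61]
25.5 -5.5 [310.25 199.5 ]
25.5 5.5 [324.85 199.47]
scene tip px [275.57 232.18]
-25.5 -5.5 [268.13 232.63]
-25.5 5.5 [264.9  231.83]
25.5 -5.5 [281.48 242.11]
25.5 5.5 [278.25 241.35]
top tip px [347.52 211.26]
-25.5 -5.5 [357.49 215.84]
-25.5 5.5 [359.25 212.02]
25.5 -5.5 [338.4  206.83]
25.5 5.5 [340.08 202.98]
```

View pics/crop4.png

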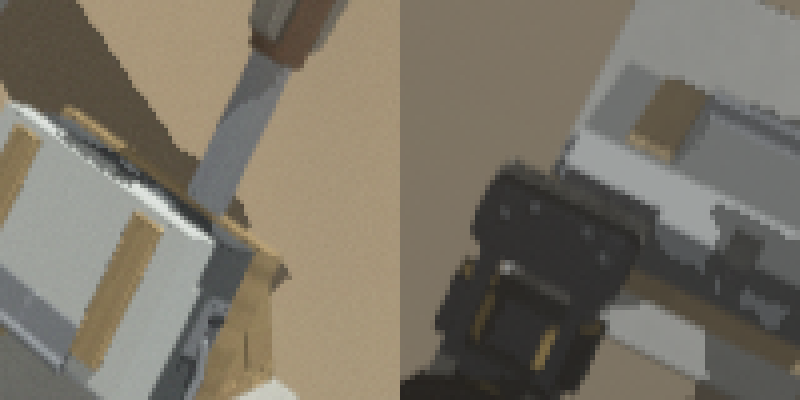

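View pics/wrist4.png

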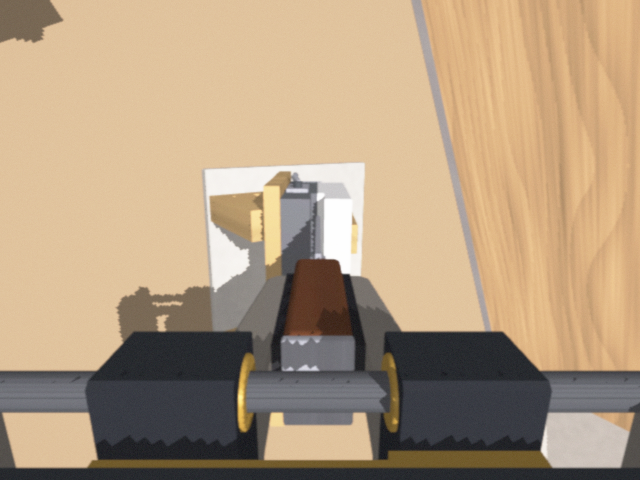

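Run:
```python
from h import *
im=cv2.imread("pics/wrist4.png")[170:290,260:370]
cv2.imwrite("pics/crop5.png",cv2.resize(im,(550,600),interpolation=2))
```

```text
(no output)
```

View pics/crop5.png

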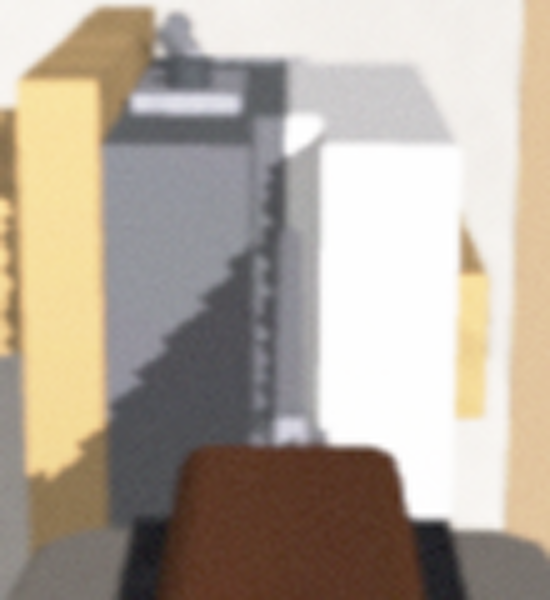

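In the close crop the slot edges are at columns 310.6 and 324, as predicted, and the blade tip is centred at about 317.5, well aligned. Inserting with force watch.

Run:
```python
from h import *
p,r=tooltip(sl(110-20,-26),L,69.5); robot.servo_line(p,feed=60,rotation=r); o=st("20")
u=R.from_rotvec(r).as_matrix()[:,0]
f0=o['contact_force']@u
for d in np.arange(23,34,1.0):
    p,r=tooltip(sl(110-d,-26),L,69.5); robot.servo_line(p,feed=25,rotation=r)
    o=robot.observe(); f=o['contact_force']; 
    tip=o['tcp_pos']+R.from_rotvec(o['tcp_rot']).as_matrix()[:,0]*TIPR
    print(d,"axial",round(f@u-f0,2),f,"depth",round((np.array([MX,MY,0])@XM*0)+110-((np.array([ (tip-[MX,MY,0])@XM, tip[2]])-[41.3,60.9])@[-np.sin(L),np.cos(L)]),1))
    if f@u-f0<-8: break
st()
im=viewer.read_camera("scene"); cv2.imwrite("pics/scene5.png",cv2.resize(im[160:310,180:340][:,:,::-1],(640,600),interpolation=2))
```

```text
20 t 14.52 tcp [589.58 -65.13 206.77] F [-0.1   0.5  -1.48] T [0.31 0.62 0.02] g 0.236
23.0 axial 0.23 [ 0.26  0.23 -1.45] depth 22.2
24.0 axial 0.57 [-0.52 -0.24 -2.21] depth 23.3
25.0 axial 0.2 [-0.18  0.57 -1.8 ] depth 24.4
26.0 axial 1.05 [-0.5  -0.61 -2.67] depth 25.4
27.0 axial 0.6 [-0.2   0.49 -2.28] depth 26.4
28.0 axial 0.91 [ 0.59 -0.07 -1.98] depth 27.4
29.0 axial 0.91 [ 0.5  -0.44 -1.92] depth 28.4
30.0 axial -6.5 [-4.95  1.    3.25] depth 28.9
31.0 axial -19.41 [-12.58   2.89  13.62] depth 29.1
 t 16.78 tcp [594.76 -67.53 198.48] F [-12.58   2.89  13.62] T [-0.24  1.61 -0.58] g 0.237
```

View pics/scene5.png

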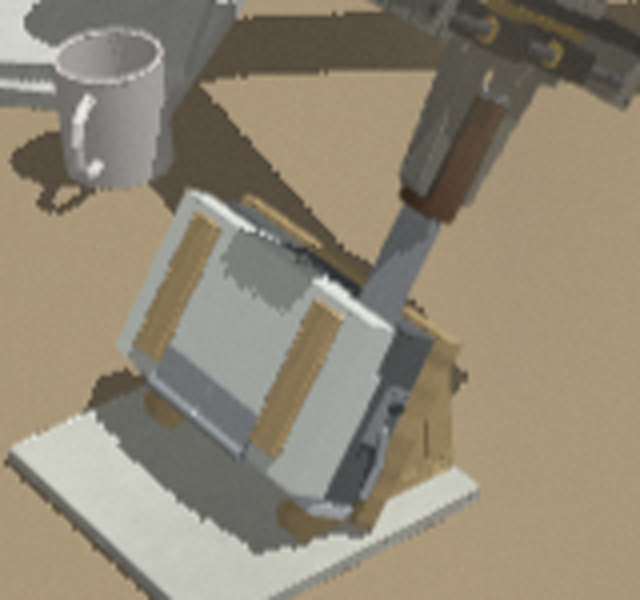

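The blade is on the slot floor, with a 19 N axial reaction at the expected depth. Now levering: handle toward the cover side with the tip braced on the back half.

Run:
```python
from h import *
def go(th,td,feed=60,tag=""):
    p,r=tooltip(contact(th,np.radians(td)),np.radians(td),69.5); robot.servo_line(p,feed=feed,rotation=r)
    o=robot.observe(); print(tag,round(th,3),td,"t",round(o['t'],2),"F",o['contact_force'],"T",o['wrist_torque'],"g",round(o['grip_width'],3))
    if np.linalg.norm(o['contact_force'])>45: raise SystemExit("force")
for td in [28,20,14,8,3]:
    go(max(thA(np.radians(td)),-0.03),td,70)
im=viewer.read_camera("scene"); cv2.imwrite("pics/scene6.png",cv2.resize(im[160:310,180:340][:,:,::-1],(640,600),interpolation=2))
```

```text
-0.03 28 t 17.23 F [-0.03  0.38 -2.3 ] T [ 0.26  0.59 -0.05] g 0.24
 -0.003 20 t 17.57 F [ 2.34 -1.21 -1.91] T [-0.4  -0.76  0.01] g 0.24
 0.022 14 t 17.88 F [ 3.14 -2.14 -1.98] T [-0.69 -0.94 -0.11] g 0.235
 0.046 8 t 18.18 F [ 2.55 -2.3  -2.67] T [-0.58 -0.68 -0.03] g 0.239
 0.064 3 t 18.45 F [ 1.73 -1.12 -2.06] T [-0.56 -0.59 -0.03] g 0.236
```

View pics/scene6.png

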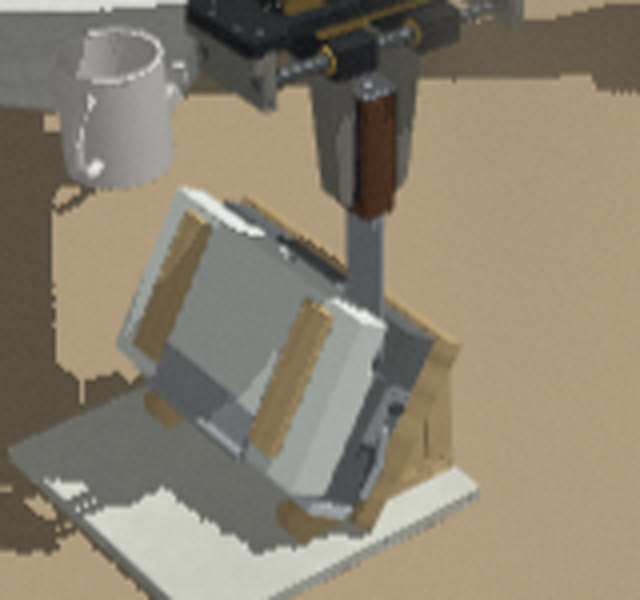

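The cover has parted from the back half, levered by the blade. Folding it on over.

Run:
```python
from h import *
def go(th,td,feed=60,tag=""):
    p,r=tooltip(contact(th,np.radians(td)),np.radians(td),69.5); robot.servo_line(p,feed=feed,rotation=r)
    o=robot.observe(); print(tag,round(th,3),td,"t",round(o['t'],2),"F",o['contact_force'],"T",o['wrist_torque'],"g",round(o['grip_width'],3))
    if np.linalg.norm(o['contact_force'])>45: raise SystemExit("force")
for th,td in [(.12,1),(.2,0),(.3,-1),(.4,-2),(.5,-3),(.6,-4)]: go(th,td,80)
im=viewer.read_camera("scene"); cv2.imwrite("pics/scene7.png",cv2.resize(im[160:310,180:340][:,:,::-1],(640,600),interpolation=2))
```

```text
0.12 1 t 18.76 F [-2.22  0.79 -0.72] T [0.52 0.96 0.03] g 0.236
 0.2 0 t 19.03 F [-4.66  2.38  1.52] T [ 0.65  1.39 -0.06] g 0.234
 0.3 -1 t 19.34 F [-3.18  1.49 -0.22] T [ 0.44  0.66 -0.03] g 0.236
 0.4 -2 t 19.65 F [-0.28  0.85 -1.15] T [ 0.11  0.11 -0.07] g 0.238
 0.5 -3 t 19.96 F [-0.75  0.21 -2.11] T [-0.12 -0.14  0.02] g 0.236
 0.6 -4 t 20.27 F [ 0.25  0.39 -1.64] T [-0.08 -0.17  0.04] g 0.237
```

View pics/scene7.png

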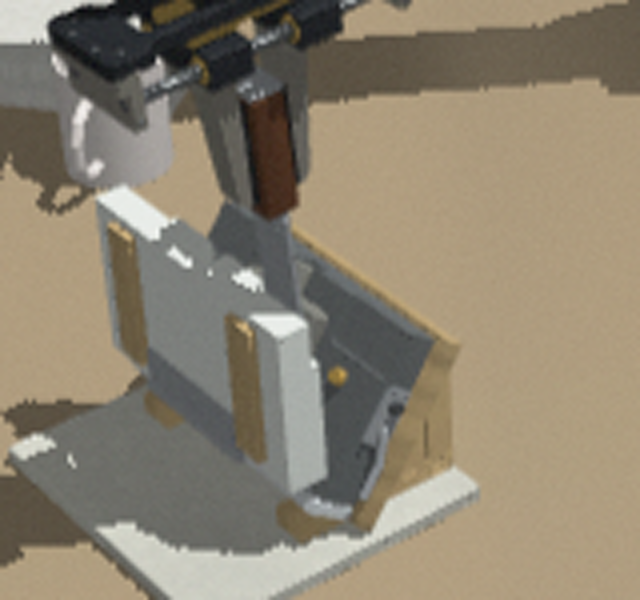

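The cover is close to upright and following the blade. I'm continuing well past upright.

Run:
```python
from h import *
def go(th,td,feed=60,tag=""):
    p,r=tooltip(contact(th,np.radians(td)),np.radians(td),69.5); robot.servo_line(p,feed=feed,rotation=r)
    o=robot.observe(); print(tag,round(th,3),td,"t",round(o['t'],2),"F",o['contact_force'],"T",o['wrist_torque'],"g",round(o['grip_width'],3))
    if np.linalg.norm(o['contact_force'])>45: raise SystemExit("force")
for th,td in [(.7,-5),(.85,-6),(1.0,-8),(1.15,-9),(1.25,-10),(1.35,-10)]: go(th,td,80)
im=viewer.read_camera("scene"); cv2.imwrite("pics/scene8.png",cv2.resize(im[160:310,180:340][:,:,::-1],(640,600),interpolation=2))
```

```text
0.7 -5 t 20.62 F [-1.35 -0.86 -1.9 ] T [-0.06 -0.16 -0.  ] g 0.236
 0.85 -6 t 20.96 F [-1.12  0.69 -1.85] T [-0.11 -0.05  0.05] g 0.237
 1.0 -8 t 21.32 F [-0.02 -0.26 -2.08] T [-0.14 -0.24  0.  ] g 0.234
 1.15 -9 t 21.65 F [-1.23  0.67 -2.1 ] T [-0.12 -0.23 -0.  ] g 0.234
 1.25 -10 t 21.93 F [ 0.62  0.82 -1.17] T [-0.14 -0.27  0.03] g 0.235
 1.35 -10 t 22.18 F [ 0.16  0.17 -1.39] T [-0.09 -0.27 -0.  ] g 0.241
```

View pics/scene8.png

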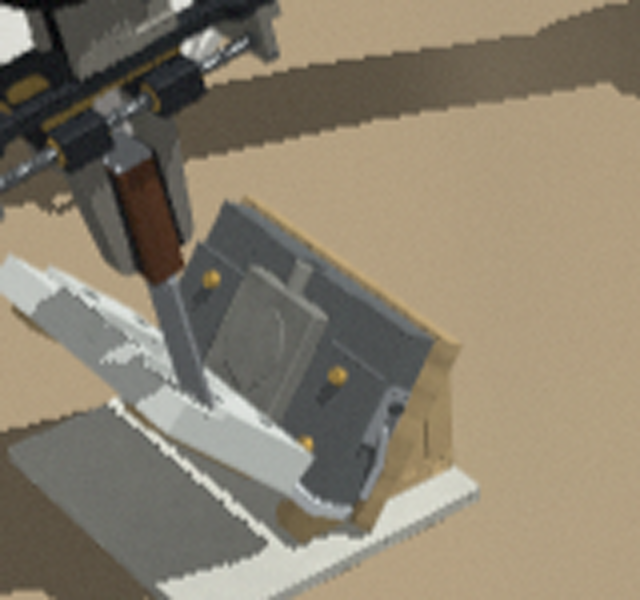

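The cover is leaning well open. Withdrawing the knife, checking that the cover stays, and returning to the block.

Run:
```python
from h import *
o=robot.observe(); x=R.from_rotvec(o['tcp_rot']).as_matrix()[:,0]
robot.servo_line(o['tcp_pos']-x*60+np.array([-15,7,0]),feed=150)
o=robot.observe()
robot.movep([600,60,370],down(0)); st()
robot.movep([535,303,345],down(0)); o=st()
im=viewer.read_camera("wrist"); cv2.imwrite("pics/wrist9.png",im[:,:,::-1])
tip=o['tcp_pos']+[0,0,-TIPR]; print(px(tip,"wrist"),px(tip+[0,16,0],"wrist"))
im=viewer.read_camera("scene"); cv2.imwrite("pics/scene9.png",im[:,:,::-1])
for d in viewer.pinpoint("knife_tip","wrist"): print(d['confidence'],w(d['at'],"wrist"))
```

```text
t 23.82 tcp [601.16  57.92 369.22] F [ 1.49 -0.39 -2.39] T [-0.06 -0.1  -0.01] g 0.237
 t 24.82 tcp [536.64 301.33 344.58] F [ 0.55 -0.92 -1.98] T [-0.05 -0.13 -0.04] g 0.238
[316.64 235.03] [316.52 213.78]
0.87 [566.84 397.57   1.42]
0.87 [431.01 270.49  13.71]
0.72 [440.7  363.42  24.13]
0.64 [535.21 301.64 237.82]
0.63 [495.39 431.77  25.19]
```

View pics/wrist9.png

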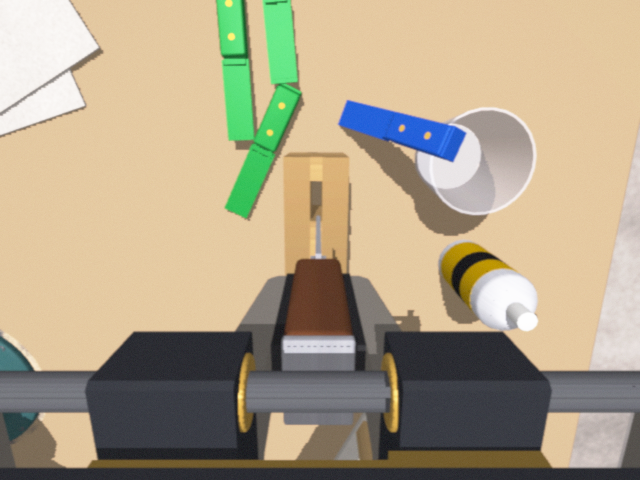

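View pics/scene9.png

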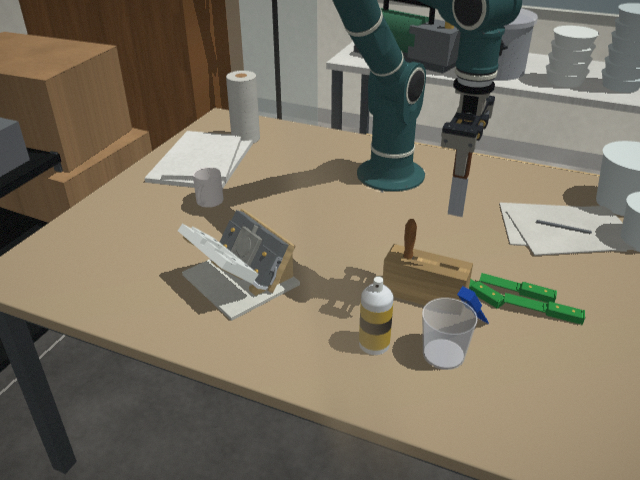

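Run:
```python
from h import *
robot.servo_line([535,303.4,222],feed=150,rotation=down(0)); robot.hold(0.2); o=st()
im=viewer.read_camera("wrist"); cv2.imwrite("pics/wrist10.png",im[:,:,::-1])
cv2.imwrite("pics/crop10.png",cv2.resize(im[120:290,250:390][:,:,::-1],(494,600),interpolation=2))
t=o['tcp_pos'];print(px(t+[0,0,-TIPR],"wrist"),px(t+[0,16,-TIPR],"wrist"))
for dx in(-6.5,6.5): print(px([535+dx,303+22,100],"wrist"))
im=viewer.read_camera("scene"); cv2.imwrite("pics/crop10s.png",cv2.resize(im[190:320,370:520][:,:,::-1],(600,520),interpolation=2))
```

```text
t 26.13 tcp [535.32 303.73 222.91] F [ 0.83 -0.46 -1.35] T [-0.02 -0.07  0.01] g 0.239
[316.84 235.67] [316.82 214.42]
[307.96 203.18]
[324.92 203.18]
```

View pics/crop10.png

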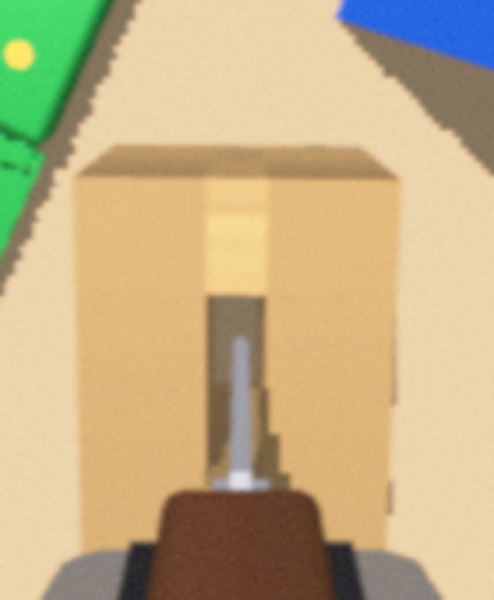

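View pics/crop10s.png

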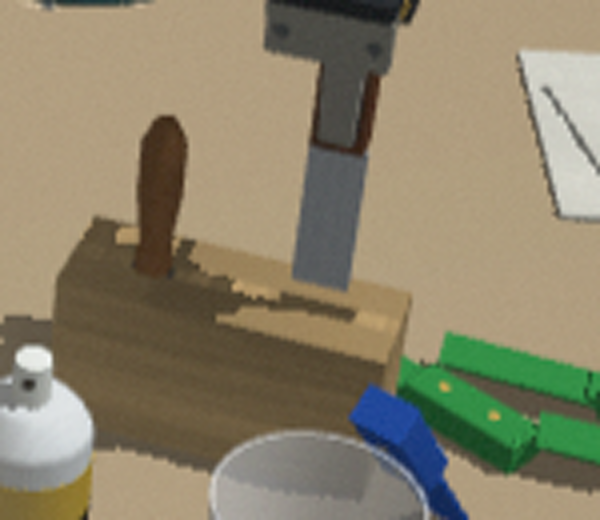

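The blade is over the free slot: slot at columns 308–325, blade at 318, upright. Inserting with a 0.7 mm shift, then seating under force watch.

Run:
```python
from h import *
X,Y=534.4,303.4
for z in (200,170,140,118):
    robot.servo_line([X,Y,z],feed=100); o=st()
    if np.linalg.norm(o['contact_force'])>12: raise SystemExit
f0=o['contact_force'][2]
for z in np.arange(115,104,-1.0):
    robot.servo_line([X,Y,z],feed=25); o=robot.observe(); print(z,o['tcp_pos'],o['contact_force'])
    if o['contact_force'][2]-f0>10: break
im=viewer.read_camera("scene"); cv2.imwrite("pics/crop11s.png",cv2.resize(im[190:320,370:520][:,:,::-1],(600,520),interpolation=2))
```

```text
t 26.6 tcp [533.94 302.95 198.81] F [-0.03  0.41 -2.17] T [-0.05 -0.09  0.05] g 0.238
 t 27.05 tcp [534.1  303.27 169.27] F [ 0.18  0.94 -1.21] T [-0.06 -0.08  0.04] g 0.24
 t 27.5 tcp [534.07 303.25 139.26] F [ 0.57 -0.34 -0.93] T [-0.01 -0.04  0.01] g 0.235
 t 27.87 tcp [534.01 303.05 117.09] F [-0.99  0.41 -1.06] T [-0.04 -0.08  0.02] g 0.242
115.0 [534.48 303.44 115.11] [ 0.66  0.01 -1.86]
114.0 [534.47 303.4  114.11] [-0.18 -0.58 -1.9 ]
113.0 [534.38 303.34 112.93] [ 0.27  0.96 -0.59]
112.0 [534.35 303.39 111.93] [ 0.31  0.16 -1.26]
111.0 [534.51 303.55 111.4 ] [-0.88 -0.16  1.18]
110.0 [534.52 303.58 111.36] [-1.97 -2.76  9.13]
```

View pics/crop11s.png

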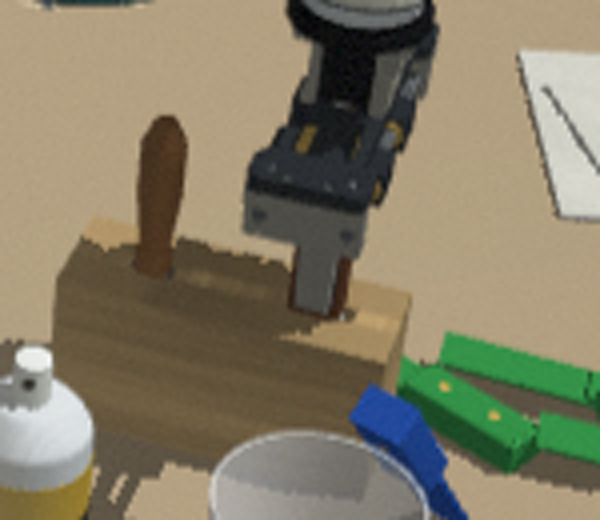

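The knife seated at TCP z 111.4, the same height as at the grasp. Releasing and withdrawing.

Run:
```python
from h import *
robot.servo_line([534.5,303.5,111.4],feed=20)
grip(0.5,20); st("open")
robot.servo_line([534.5,303.5,225],feed=120); 
robot.servo_line([500,290,400],feed=200); st()
a=viewer.read_camera("scene"); cv2.imwrite("pics/scene12.png",a[:,:,::-1])
for n in ("knife","rasp","mug","spray_can","mixing_tub","cover_hinge"):
    print(n,[(round(d['confidence'],2),w(d['at'],"scene").round()) for d in viewer.pinpoint(n,"scene")])
b=viewer.read_camera("wrist"); cv2.imwrite("pics/wrist12.png",b[:,:,::-1])
cv2.imwrite("pics/crop12.png",np.hstack([cv2.resize(a[180:330,180:340][:,:,::-1],(400,375),interpolation=2),cv2.resize(a[190:340,370:530][:,:,::-1],(400,375),interpolation=2)]))
```

```text
open t 30.22 tcp [534.5  303.51 111.38] F [ 0.54 -0.6  -0.  ] T [-0.04 -0.08 -0.03] g 0.501
 t 32.36 tcp [499.97 289.45 398.77] F [-0.51 -0.18 -0.95] T [-0.04 -0.08 -0.03] g 0.502
knife [(0.97, array([470., 360.,  12.])), (0.91, array([628., 384.,  76.])), (0.78, array([437., 465.,  14.])), (0.76, array([536., 307.,  99.])), (0.17, array([538., 203.,  95.]))]
rasp [(0.76, array([538., 204.,  94.]))]
mug [(0.88, array([ 361., -446.,   -0.]))]
spray_can [(0.88, array([739., 200.,   1.]))]
mixing_tub [(0.78, array([709., 348.,  -5.]))]
cover_hinge [(0.83, array([ 679., -185.,   62.])), (0.53, array([ 645., -168.,    2.]))]
```

View pics/crop12.png

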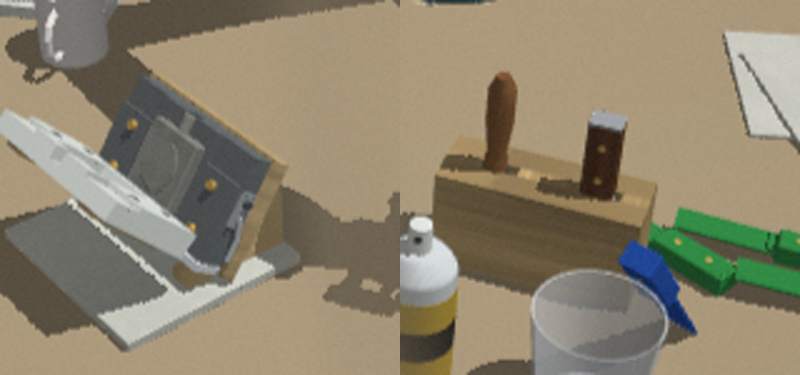

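View pics/wrist12.png

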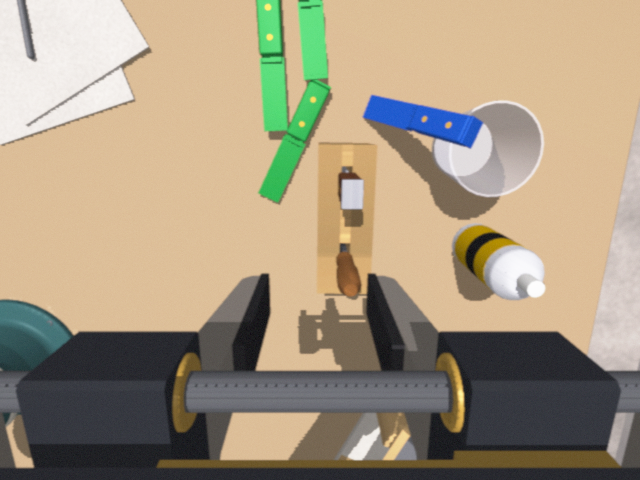

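The cover leans well open by itself, and the knife is upright in its slot at (352,190) in the wrist view, seated as at the start. The bystanders are where they were. Handing in.

Run:
```python
from h import *
print(robot.job_done()); st()
```

```text
the job is handed in; nothing more can be done
None
the job is handed in; nothing more can be done
```

The job is done and handed in at about 32.5 s of the 61 s limit. The cover is levered open and leaning well past upright, and the knife is back in its slot.

- **Prying:** I took the dark-handled knife from the block and pushed its blade down the left pry slot until the floor pushed back with about 19 N. I tilted the handle to part the cover, then folded it over to about 1.35 rad or a little more. That angle comes from the path I drove and the picture; I did not measure it.
- **Cover:** after I withdrew the knife, the later pictures showed it still leaning open by itself.
- **Knife:** it seated at the same height as when I picked it up (tool point at z 111.4 mm both times), with about 10 N of contact. It stands upright.
- **Bystanders:** the rasp, spray can, mixing tub and mug were found within about 5 mm of their first positions, which is about as fine as the detection gets.
- **Disagreements:** the slot depth came out 1 mm short of the stated 30 mm. The blade appeared about 1 mm to one side of where I had calculated; I corrected for that.
- **Decoys:** the loose blue and green knives fell over before the arm reached them. The blue one now rests against the tub, and I did not touch any of them.

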